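# Set out the blue flight marker

## Robot

A 6-joint arm with a two-finger parallel gripper is mounted at the origin on the work surface. World frame = base frame: x ahead of the robot, y to its left, z up, the work surface at z = 0. Lengths are in m, angles in rad, forces in N, time in s.
With the tool pointing down it reaches from about 0.35 to 0.975 m from the base axis. Payload 4.9 kg.
Tool frame: the origin (TCP) lies at the very end of the fingers, on their centre line; the grasp point (between the pads) lies 19 mm behind it; z points along the fingers, y is the direction in which the jaws open and shut (so a half turn about z gives the same grasp; the last joint's range is limited). The gripper opens to 85 mm and grips with 20 to 120 N. Pads are 22 mm wide; open, the fingers measure 114 mm over their backs; the gripper's body (76 mm by 85 mm) begins 54 mm behind the grasp point. The pads swing forward as they close: fully open they stand 13 mm farther back than shut.
Start: joints at [-1.447, 0.053, 1.613, -0, 1.476, -0.119], TCP at [0.15, -0.607, 0.231] pointing down, gripper open.
Joint ranges: [-3.01, 3.01], [-1.01, 2.22], [0.06, 2.58], [-1.02, 4.17], [0.09, 2.62], [-3.14, 3.14]. Speed limits (rad/s): [2.57, 2.57, 3.14, 3.14, 3.14, 3.14].

## Interface

Orientations are given as a unit quaternion [w, x, y, z].
In Python, from plant import monitor, eyes, manip gives the robot as it stands.
- The arm moves only by the tool step_arm, never from a script. Its argument "motion" is a list of rows, each a list of 7 numbers: the shift along the world's x, y, z scaled (see below), then the turn, a rotation vector about the world's x, y, z scaled (see below), then the closure in counts, from 0 (fully open) to 255 (shut). In form: [[x, y, z, ax, ay, az, grip], ...]. A call has 1 to 10 rows; each row is the pose to reach, as a shift and turn from the pose commanded when the call began; what a row does not reach only later rows make up. The controller multiplies each number of a shift by 0.5 m and each number of a turn by 1.5 rad. A row lasts 1/10 s, in which the tool goes at most 50 mm and 8.59 degrees, less where a joint would pass 70% of its speed; a pose out of reach is approached as far as the arm can. A call with a number of a shift or a turn outside -1 to 1 is refused whole. A call with a gripper value outside its range is refused whole. The fingers move at their own pace and stop on an object; the grip force is fixed at half the most. Time passes only in rows, so rows that repeat a pose let the fingers close. It gives the time, the measured TCP pose, the force and the opening at its end, in the units of the state.
- monitor.state(): the state, without advancing time (a new reading comes with each control period).
- eyes.grab_frame(name): name is "scene" or "top" or "wrist"; returns a dict with "pixels" (480x640x3 uint8, red, green, blue), "mtx" (3x3 intrinsics, pixels), "rvec" (rotation vector, rad) and "tvec" (3), from world to camera coordinates, as OpenCV has them; the wrist camera has in their place "hand_eye" (4x4, takes a point from camera to tool coordinates, whose origin is the TCP and whose axes are the flange's). Camera axes: x right, y down, z forward; pixel columns grow to the right and rows downward; lengths in m; the calibration is good to about 2 mm. A picture is of the moment at which its call begins: read the wrist's pose just before it. There is no depth.
- manip.job_done(): hands the job in, once; it reports no verdict.
Trained networks look in the newest picture that a camera, given by its name, has taken for a name from the list of things; names that differ only in an ending like _2 or _b are one class to them, and where a whole thing is asked for, a point or a joint stands for the part that bears it (a point fixed in the world has none). Each returns a list of dicts, best first, with "p" (0 to 1); they miss things now and then, are a little off and sometimes report something else, mostly with a low value. They report only what shows in the picture. A call takes as long as a camera call. They do not tell look-alikes from the thing itself.
- eyes.look_for(name, camera): "box" ([centre column, centre row, width, height] in pixels, round what is visible of it).
- eyes.pinpoint(name, camera): "uv" ([column, row] in pixels: a listed point, or the origin of a listed thing).
The state is a dict: "time": time; "joint_pos": joint angles; "joint_vel": joint speeds; "joint_efforts": joint torques, N m; "tool_pos": TCP position; "tool_rot": TCP orientation; "contact_force": force on the tool from outside, world axes, zero at the start; "ft_torque": the same for the moment, N m; "gripper_width": opening from 0.0 (shut) to 1.0 (fully open).
Only numpy, scipy, OpenCV 4.12 (cv2) and the standard library are available. Lean on these libraries where they do the work, as an engineer would, in place of code of your own. Each camera call takes 0.05 s, during which the arm holds its last target.

## Task

The next tasting flight is the blue one: draw the blue marker panel straight up out of its slot in the wooden rack, and lower it upright, centred, into the slot of the metal display stand, letting go only once it is down in the slot. Leave the yellow and red markers where they are in the rack.

Things in the scene. Friction and masses are not known exactly. Their poses are not given: they have to be found in the camera images.
- blue_marker: Blue rigid panel, 90 mm wide (its x), 8 mm thick (its y), 130 mm tall (its z), 0.11 kg, white label on both faces. Origin: middle of the lower edge. A half turn about z makes no difference. It starts upright and loose in a slot of the wooden rack, lower edge 12 mm above the table; its upper 70 mm stand free above the rack, to be pinched across the thickness. Raised by over 60 mm it is out.
- yellow_marker: Yellow panel, same size and frame, in another slot of the same rack; stays there, its top 142 mm above the table. The rack is fixed, 130 by 230 mm, 72 mm high: three slots face to face, 80 mm apart along the panels' y, in any order of colours. The panels' upright edges run in grooves 12 mm wide in its side walls.
- red_marker: Red panel, same size and frame, in the remaining slot of the rack; stays there.
- stand: Fixed dark metal stand, 110 mm long (its x), 70 mm wide (its y), 62 mm high. Origin: centre of its underside, on the table. One slot along its x, open at both ends: 12 mm wide from its floor (12 mm above the table) up to 42 mm, then bright lips flare to about 40 mm at the top. The panel stands in it with its x along the stand's x, either way round, and may lean some 8 degrees when let go.
Not all that is in view belongs to the job. Of the things shaped like the blue_marker, the blue one is meant. What is shaped like the stand but pink is not meant.

How it is judged:
By the outcome, as a careful person would: the job done as asked, in the order asked, and still so for the second after the job is handed in, with the robot touching nothing.
It also fails if it takes over 40 s, if anything falls off the work surface, if the arm or the gripper's body presses on something with over 40 N, if the wrist force passes 120 N, or if a joint passes its speed limit or range.

## Working session

There is one attempt and no reset: what is moved stays moved. The work goes in short steps, Python scripts to look and compute and a tool call to move; the robot and the scene stay as the last step left them, time stands still between calls to the robot, and variables do not carry over. Pictures are saved under pics/ and viewed, and the job is handed in when it is done.

Besides the shell and the picture viewer there is one more tool, called after "Call:" in YAML: its name, and indented under it one key for each argument. step_arm: Moves the arm, as the interface text tells. Its arguments: {"type":"object","properties":{"motion":{"type":"array","items":{"type":"array","items":{"type":"number"}}}},"required":["motion"]}

```bash
mkdir -p pics
cat > h.py <<'E'
import numpy as np, cv2
from plant import monitor, eyes, manip
def grab(n,save=None):
    f=eyes.grab_frame(n)
    if save: cv2.imwrite('pics/'+save,f['pixels'][:,:,::-1])
    return f
E
python3 - <<'E'
from h import *
s=monitor.state(); print({k:np.round(v,3) for k,v in s.items()})
for n in('scene','top'):
    f=grab(n,n+'0.png'); print(n,f['mtx'],f['rvec'],f['tvec'])
    for t in('blue_marker','yellow_marker','red_marker','stand'):
        print(t,[(round(d['p'],2),np.round(d['box'])) for d in eyes.look_for(t,n)],[(round(d['p'],2),np.round(d['uv'],1)) for d in eyes.pinpoint(t,n)])
E
```

```text
{'time': np.float64(0.0), 'joint_pos': array([-1.447,  0.053,  1.614, -0.   ,  1.476, -0.119]), 'joint_vel': array([ 0.002,  0.001, -0.001, -0.001,  0.001, -0.   ]), 'joint_efforts': array([-1.0000e-03, -3.9367e+01, -3.7018e+01, -0.0000e+00,  7.0000e-03,
       -0.0000e+00]), 'tool_pos': array([ 0.15 , -0.606,  0.23 ]), 'tool_rot': array([-0.001,  0.993,  0.121, -0.   ]), 'contact_force': array([-1.187, -0.623,  0.185]), 'ft_torque': array([ 0.007, -0.002,  0.001]), 'gripper_width': np.float64(0.999)}
scene [[492.98422056   0.         324.70401299]
 [  0.         492.98422056 236.88156537]
 [  0.           0.           1.        ]] [ 1.18611161  2.10812268 -1.11296416] [ 0.32656436 -0.24088211  1.36047987]
blue_marker [(0.69, array([348., 286.,  29.,  99.])), (0.6, array([417., 224.,  39.,  64.]))] [(0.95, array([410.1, 258.4])), (0.58, array([344.9, 316.7]))]
yellow_marker [(0.74, array([381., 206.,  41.,  59.]))] [(0.86, array([378. , 240.9]))]
red_marker [(0.73, array([452., 243.,  43.,  66.]))] [(0.83, array([442.9, 278.2])), (0.51, array([262.2, 225.4]))]
stand [(0.97, array([21
[... 168 characters left out ...]
166]
 [  0.         496.34440512 241.63733863]
 [  0.           0.           1.        ]] [ 2.15171759 -2.1504775   0.14300431] [-8.53171892e-04  6.02848683e-01  8.69167941e-01]
blue_marker [(0.97, array([274., 170.,  49.,  50.])), (0.61, array([252., 268.,  28.,  52.]))] [(0.95, array([258. , 270.8])), (0.8, array([276.9, 179.8]))]
yellow_marker [(0.91, array([294., 284.,  20.,  56.]))] [(0.61, array([300.6, 288.4]))]
red_marker [(0.71, array([209., 255.,  37.,  57.])), (0.68, array([251., 269.,  28.,  55.]))] [(0.63, array([219. , 258.9]))]
stand [(0.83, array([506., 279.,  61.,  67.])), (0.77, array([423., 257.,  54.,  72.]))] [(0.74, array([422.6, 256.4])), (0.74, array([496.9, 279.5]))]
```

View pics/scene0.png

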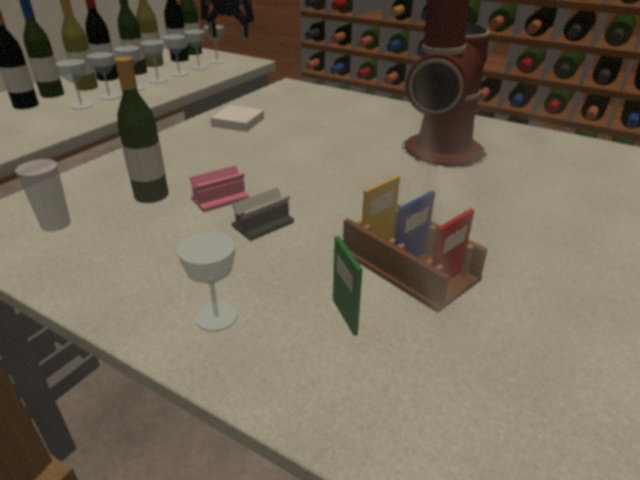

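View pics/top0.png

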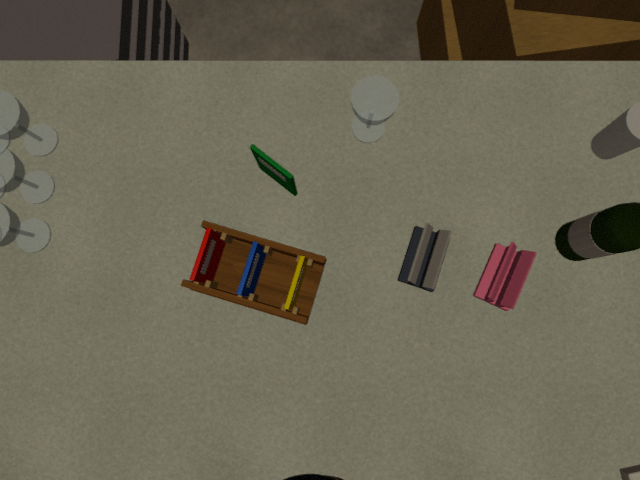

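Run:
```python
import cv2
a=cv2.imread('pics/top0.png')[130:330,170:370]; cv2.imwrite('pics/crop_rack.png',cv2.resize(a,(600,600),interpolation=cv2.INTER_CUBIC))
a=cv2.imread('pics/top0.png')[200:330,380:550]; cv2.imwrite('pics/crop_st.png',cv2.resize(a,(680,520),interpolation=cv2.INTER_CUBIC))
```

```text
(no output)
```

View pics/crop_rack.png

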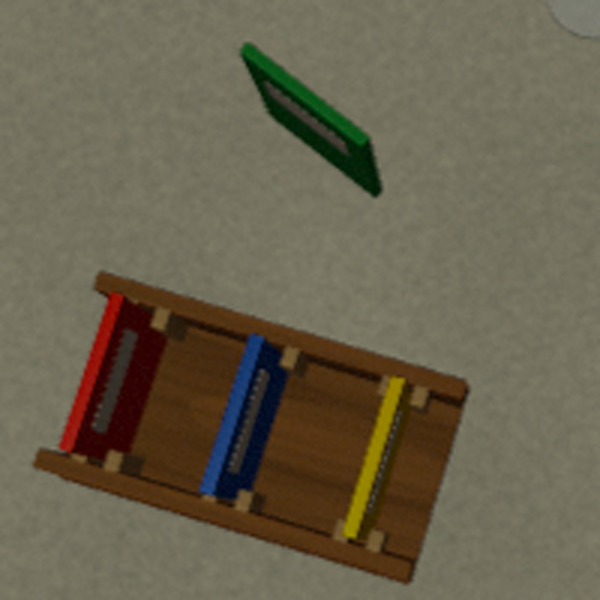

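View pics/crop_st.png

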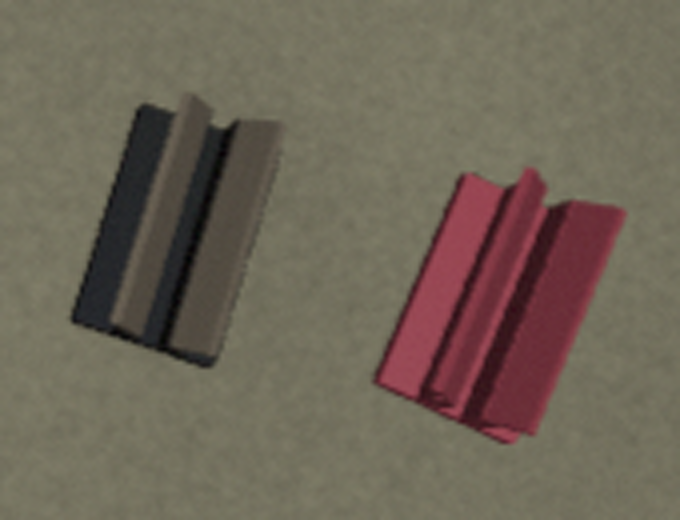

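The look-alikes of the panel in the top view are:
- red at (207,255), in the rack
- blue at (251,269), in the middle slot of the rack
- yellow at (296,284), in the rack
- a free-standing green panel at (274,170)

For the stand there is a dark grey one at (424,257) and a pink one at (506,277). The crops confirm that I want the blue panel in the middle slot and the dark stand.

```bash
cat >> h.py <<'E'
def back(f,uv,z):
    R=cv2.Rodrigues(np.array(f['rvec'],float))[0];t=np.array(f['tvec'],float).ravel()
    d=R.T@np.linalg.solve(f['mtx'],[uv[0],uv[1],1.]);c=-R.T@t
    return c+d*(z-c[2])/d[2]
def proj(f,P):
    return cv2.projectPoints(np.array(P,float).reshape(-1,3),np.array(f['rvec'],float),np.array(f['tvec'],float),f['mtx'],None)[0].reshape(-1,2)
E
python3 - <<'E'
from h import *
f=grab('top')
g=lambda c:(c[0]/3+170-.33,c[1]/3+130-.33)
for nm,a,b in(('blue',(257,336),(208,495)),('red',(117,295),(67,450)),('yellow',(398,379),(350,538))):
    A,B=back(f,g(a),.142),back(f,g(b),.142);d=A-B
    print(nm,A.round(4),B.round(4),'mid',((A+B)/2).round(4),'len',np.hypot(*d[:2]).round(4),'yaw',np.degrees(np.arctan2(d[1],d[0])).round(2))
s=lambda c:(c[0]/4+380-.4,c[1]/4+200-.4)
for nm,a,b,z in(('left lip top',(190,95),(112,325),.062),('right lip top',(283,122),(215,358),.062),('right lip low',(238,122),(168,345),.042),('baseL',(140,104),(73,320),.012)):
    A,B=back(f,s(a),z),back(f,s(b),z);d=A-B
    print(nm,A.round(4),B.round(4),'mid',((A+B)/2).round(4),'len',np.hypot(*d[:2]).round(4),'yaw',np.degrees(np.arctan2(d[1],d[0])).round(2))
E
```

```text
blue [0.589 0.113 0.142] [0.5032 0.1375 0.142 ] mid [0.5461 0.1252 0.142 ] len 0.0892 yaw -15.95
red [0.6115 0.1896 0.142 ] [0.5272 0.2138 0.142 ] mid [0.5694 0.2017 0.142 ] len 0.0877 yaw -15.98
yellow [0.5656 0.0363 0.142 ] [0.4805 0.0613 0.142 ] mid [0.5231 0.0488 0.142 ] len 0.0887 yaw -16.36
left lip top [ 0.6332 -0.1837  0.062 ] [ 0.53   -0.1465  0.062 ] mid [ 0.5816 -0.1651  0.062 ] len 0.1097 yaw -19.85
right lip top [ 0.6209 -0.2251  0.062 ] [ 0.5155 -0.1916  0.062 ] mid [ 0.5682 -0.2084  0.062 ] len 0.1107 yaw -17.62
right lip low [ 0.6241 -0.2095  0.042 ] [ 0.5221 -0.1748  0.042 ] mid [ 0.5731 -0.1922  0.042 ] len 0.1078 yaw -18.78
baseL [ 0.6375 -0.1702  0.012 ] [ 0.5351 -0.1365  0.012 ] mid [ 0.5863 -0.1533  0.012 ] len 0.1078 yaw -18.23
```

Call:
step_arm:
  motion:
    - [0.05,0.08,0,0,0,-0.05,100]
    - [0.1,0.16,0,0,0,-0.1,100]
    - [0.15,0.24,0,0,0,-0.15,100]
    - [0.2,0.32,0,0,0,-0.2,100]
    - [0.25,0.4,0,0,0,-0.25,100]
    - [0.3,0.48,0,0,0,-0.3,100]
    - [0.35,0.56,0,0,0,-0.35,100]
    - [0.4,0.64,0,0,0,-0.35,100]
    - [0.45,0.72,0,0,0,-0.35,100]
    - [0.45,0.72,0,0,0,-0.35,100]

```text
time: 1.95
tool_pos: [0.3773, -0.2426, 0.2315]
tool_rot: [-0.001, 0.991, -0.137, 0.001]
contact_force: [0.1, -0.5, 0.7]
gripper_width: 0.608
```

Call:
step_arm:
  motion:
    - [0.03,0.08,0,0,0,0,100]
    - [0.07,0.16,0,0,0,0,100]
    - [0.11,0.24,0,0,0,0,100]
    - [0.15,0.32,0,0,0,0,100]
    - [0.19,0.4,0,0,0,0,100]
    - [0.22,0.48,0,0,0,0,100]
    - [0.26,0.56,0,0,0,0,100]
    - [0.3,0.65,0,0,0,0,100]
    - [0.342,0.744,0,0,0,0,100]
    - [0.342,0.744,0,0,0,0,100]

```text
time: 2.95
tool_pos: [0.5475, 0.129, 0.2309]
tool_rot: [-0.001, 0.99, -0.138, -0.0]
contact_force: [0.2, -1.3, 0.2]
gripper_width: 0.612
```

Run:
```python
from h import *
s=monitor.state(); print(s['tool_pos'].round(4) if hasattr(s['tool_pos'],'round') else s['tool_pos'],s['tool_rot'],s['gripper_width'])
f=grab('wrist','w1.png'); print(np.round(f['hand_eye'],3))
from scipy.spatial.transform import Rotation as Ro
q=s['tool_rot'];R=Ro.from_quat([q[1],q[2],q[3],q[0]]).as_matrix()
T=np.eye(4);T[:3,:3]=R;T[:3,3]=s['tool_pos']
W=np.linalg.inv(T@np.array(f['hand_eye']))
f['rvec']=cv2.Rodrigues(W[:3,:3])[0];f['tvec']=W[:3,3]
a=np.radians(-16);im=f['pixels'][:,:,::-1].copy()
for dx in(-.045,.045):
  for dy in(-.004,.004):
    p=[.546+dx*np.cos(a)-dy*np.sin(a),.125+dx*np.sin(a)+dy*np.cos(a),.142];u=proj(f,[p])[0];print(u.round(1));cv2.circle(im,tuple(int(v) for v in u.round()),2,(0,255,255),-1)
cv2.imwrite('pics/w1o.png',im)
```

```text
[0.5475 0.129  0.2309] [-6.15363601e-04  9.90402676e-01 -1.38210481e-01 -1.53879015e-04] 0.6121445069002407
[[-0.    -0.954 -0.299  0.076]
 [ 1.    -0.    -0.     0.   ]
 [ 0.    -0.299  0.954 -0.143]
 [ 0.     0.     0.     1.   ]]
[328.1 310.7]
[317.1 310.6]
[329.7 185.5]
[317.3 185.5]
```

View pics/w1o.png

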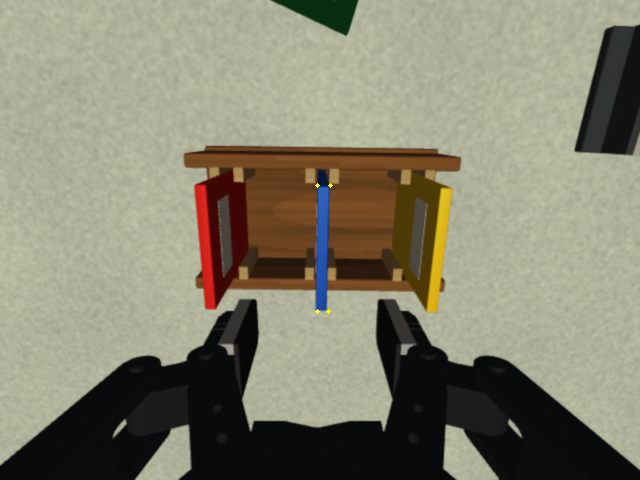

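Call:
step_arm:
  motion:
    - [0,0,-0.04,0,0,0,100]
    - [0,0,-0.08,0,0,0,100]
    - [0,0,-0.08,0,0,0,100]

```text
time: 3.3
tool_pos: [0.5442, 0.1236, 0.1879]
tool_rot: [0.001, 0.99, -0.141, -0.003]
contact_force: [-1.2, -0.5, -0.0]
gripper_width: 0.606
```

Run:
```python
from h import *
for i in range(4):
    s=monitor.state(); print(np.round(s['tool_pos'],4),np.round(s['tool_rot'],4))
    grab('wrist','w2.png' if i==3 else None)
im=cv2.imread('pics/w2.png'); m=(im[:,:,0]>1.6*im[:,:,2])&(im[:,:,0]>110)
for r in range(150,360,15):
    c=np.where(m[r])[0]; print(r,c.min() if len(c) else '',c.max() if len(c) else '',end=' | ')
```

```text
[0.5442 0.1236 0.1879] [ 0.001   0.9899 -0.1415 -0.003 ]
[0.5452 0.1238 0.1898] [ 6.000e-04  9.899e-01 -1.415e-01 -1.600e-03]
[0.5461 0.1241 0.1913] [ 2.000e-04  9.899e-01 -1.414e-01 -3.000e-04]
[0.5467 0.1243 0.1923] [-0.000e+00  9.900e-01 -1.413e-01  6.000e-04]
150   | 165   | 180   | 195   | 210 308 321 | 225 308 321 | 240 308 321 | 255 308 321 | 270 308 320 | 285 308 320 | 300 309 320 | 315 309 320 | 330 309 320 | 345   |
```

View pics/w2.png

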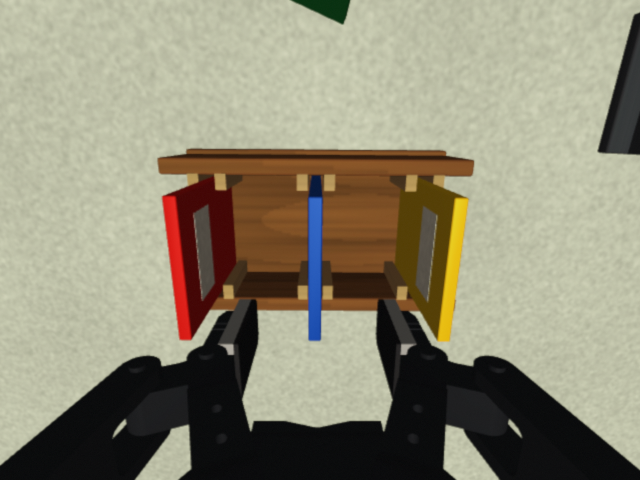

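The jaws' centre sits about 3 px (1.5–2 mm) to the yellow side of the blue edge, so I'll shift slightly toward red as I descend.

Call:
step_arm:
  motion:
    - [0.001,0.003,-0.04,0,0,0,100]
    - [0.001,0.003,-0.08,0,0,0,100]
    - [0.001,0.003,-0.12,0,0,0,100]
    - [0.001,0.003,-0.16,0,0,0,100]
    - [0.001,0.003,-0.2,0,0,0,100]
    - [0.001,0.003,-0.2,0,0,0,100]
    - [0.001,0.003,-0.2,0,0,0,100]
    - [0.001,0.003,-0.2,0,0,0,100]

```text
time: 4.3
tool_pos: [0.5482, 0.1269, 0.0935]
tool_rot: [-0.0, 0.99, -0.141, 0.002]
contact_force: [-0.2, 0.5, -0.1]
gripper_width: 0.607
```

Call:
step_arm:
  motion:
    - [0,0,0,0,0,0,255]
    - [0,0,0,0,0,0,255]
    - [0,0,0,0,0,0,255]
    - [0,0,0,0,0,0,255]
    - [0,0,0,0,0,0,255]
    - [0,0,0,0,0,0,255]
    - [0,0,0,0,0,0,255]
    - [0,0,0,0,0,0,255]

```text
time: 5.1
tool_pos: [0.5472, 0.1268, 0.092]
tool_rot: [-0.0, 0.99, -0.141, 0.0]
contact_force: [-0.2, -0.7, 4.6]
gripper_width: 0.088
```

Gripped: the opening is about 7.5 mm, against a panel thickness of 8 mm. Lifting straight up.

Call:
step_arm:
  motion:
    - [0,0,0.03,0,0,0,255]
    - [0,0,0.06,0,0,0,255]
    - [0,0,0.1,0,0,0,255]
    - [0,0,0.14,0,0,0,255]
    - [0,0,0.18,0,0,0,255]
    - [0,0,0.22,0,0,0,255]
    - [0,0,0.26,0,0,0,255]
    - [0,0,0.3,0,0,0,255]
    - [0,0,0.34,0,0,0,255]
    - [0,0,0.34,0,0,0,255]

```text
time: 6.1
tool_pos: [0.5484, 0.1271, 0.2661]
tool_rot: [-0.001, 0.99, -0.141, 0.004]
contact_force: [-0.1, -0.0, 0.3]
gripper_width: 0.082
```

Run:
```python
from h import *
for i in range(4):
    grab('scene');s=monitor.state()
print(np.round(s['tool_pos'],4),s['gripper_width'])
grab('scene','s2.png');grab('wrist','w3.png')
```

```text
[0.546  0.1268 0.2598] 0.08780550978125187
```

View pics/s2.png

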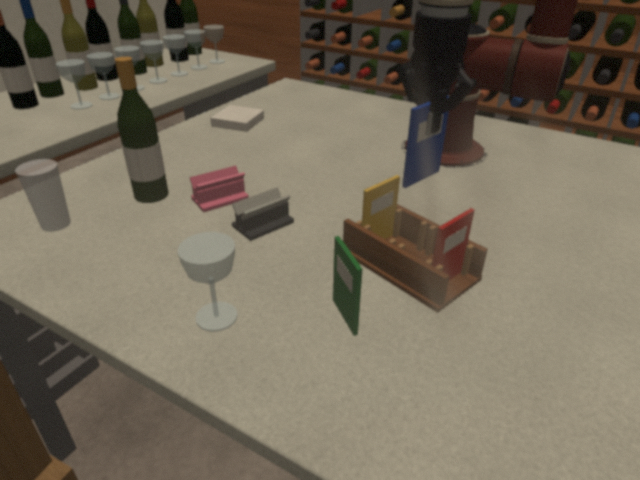

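View pics/w3.png

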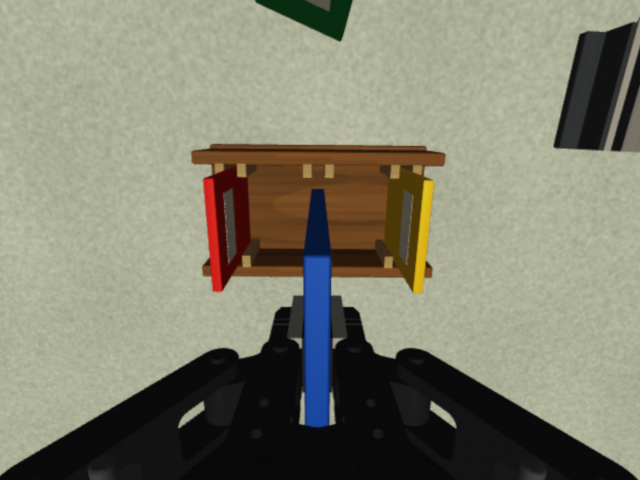

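The panel is out of the rack and upright, and yellow (scene 381,206) and red (452,243) are still in place. Moving above the stand.

Call:
step_arm:
  motion:
    - [0.01,-0.07,0,0,0,-0.01,255]
    - [0.02,-0.14,0,0,0,-0.02,255]
    - [0.02,-0.21,0,0,0,-0.029,255]
    - [0.03,-0.28,0,0,0,-0.029,255]
    - [0.03,-0.35,0,0,0,-0.029,255]
    - [0.04,-0.42,0,0,0,-0.029,255]
    - [0.05,-0.49,0,0,0,-0.029,255]
    - [0.05,-0.56,0,0,0,-0.029,255]
    - [0.057,-0.626,0,0,0,-0.029,255]
    - [0.057,-0.626,0,0,0,-0.029,255]

```text
time: 7.4
tool_pos: [0.5747, -0.1895, 0.2597]
tool_rot: [0.0, 0.986, -0.164, -0.001]
contact_force: [-0.1, 0.6, -1.0]
gripper_width: 0.085
```

Run:
```python
from h import *
for i in range(5): grab('scene')
grab('top','t4.png')
from scipy.spatial.transform import Rotation as Ro
s=monitor.state();f=grab('wrist','w4.png')
print(np.round(s['tool_pos'],4),np.round(s['tool_rot'],4),s['gripper_width'])
q=s['tool_rot'];R=Ro.from_quat([q[1],q[2],q[3],q[0]]).as_matrix()
print('yaw',np.degrees(np.arctan2(R[1,0],R[0,0])),'z',R[:,2].round(4))
T=np.eye(4);T[:3,:3]=R;T[:3,3]=s['tool_pos']
W=np.linalg.inv(T@np.array(f['hand_eye']))
f['rvec']=cv2.Rodrigues(W[:3,:3])[0];f['tvec']=W[:3,3]
im=f['pixels'][:,:,::-1].copy();a=np.radians(-18.6)
for x in(-.055,.055):
  for y,z,c in((-.035,.0,(0,255,0)),(.035,.0,(0,255,0)),(-.02,.062,(0,255,255)),(.02,.062,(0,255,255)),(-.006,.042,(255,0,255)),(.006,.042,(255,0,255))):
    u=proj(f,[[.575+x*np.cos(a)-y*np.sin(a),-.1865+x*np.sin(a)+y*np.cos(a),z]])[0];cv2.circle(im,tuple(int(v) for v in u.round()),2,c,-1)
cv2.imwrite('pics/w4o.png',im)
```

```text
[ 0.5752 -0.185   0.261 ] [-2.000e-04  9.869e-01 -1.614e-01 -2.000e-04] 0.09157462918433447
yaw -18.579353944459545 z [-4.e-04  4.e-04 -1.e+00]
```

View pics/w4o.png

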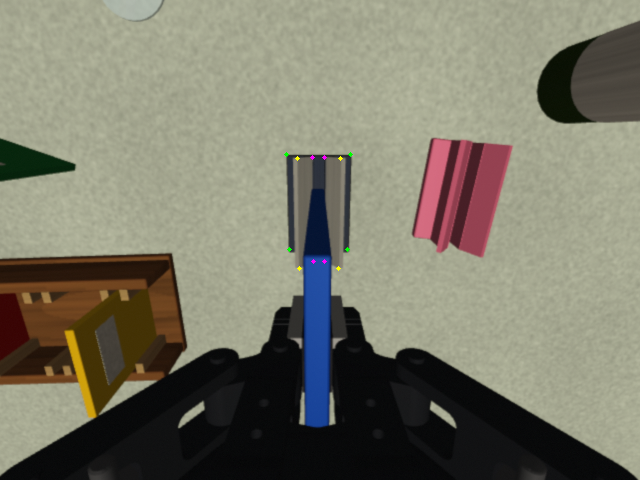

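View pics/t4.png

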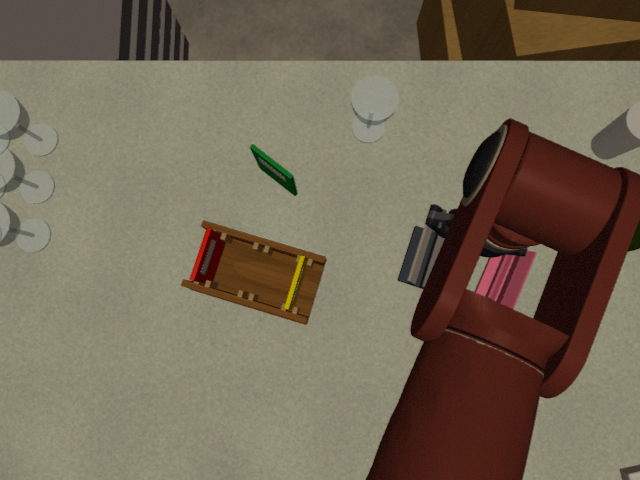

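The stand model fits the wrist image: slot at column 319, panel at column 317. I'll shift 1.5 mm toward −y and descend in stages.

Call:
step_arm:
  motion:
    - [0,-0.003,-0.05,0,0,0,255]
    - [0,-0.003,-0.1,0,0,0,255]
    - [0,-0.003,-0.15,0,0,0,255]
    - [0,-0.003,-0.19,0,0,0,255]
    - [0,-0.003,-0.21,0,0,0,255]
    - [0,-0.003,-0.23,0,0,0,255]
    - [0,-0.003,-0.23,0,0,0,255]
    - [0,-0.003,-0.23,0,0,0,255]
    - [0,-0.003,-0.23,0,0,0,255]
    - [0,-0.003,-0.23,0,0,0,255]

```text
time: 8.75
tool_pos: [0.5759, -0.188, 0.1476]
tool_rot: [0.0, 0.987, -0.162, 0.001]
contact_force: [0.6, -0.2, -0.7]
gripper_width: 0.086
```

Run:
```python
from h import *
for i in range(4): s=monitor.state();grab('scene','s5.png')
print(np.round(s['tool_pos'],4),np.round(s['contact_force'],2))
grab('wrist','w5.png')
a=cv2.imread('pics/w5.png')[120:320,220:420];b=cv2.imread('pics/s5.png')[110:260,190:340]
cv2.imwrite('pics/c5.png',np.hstack([cv2.resize(a,(400,400)),cv2.resize(b,(400,400))]))
```

```text
[ 0.5755 -0.1878  0.1469] [ 0.73  0.18 -1.14]
```

View pics/c5.png

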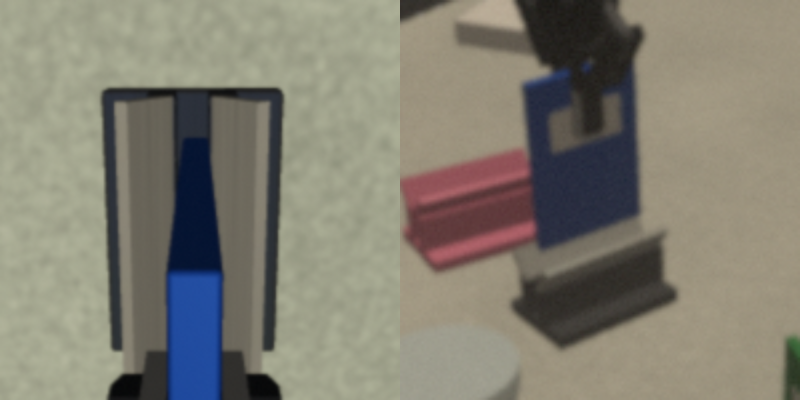

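Slot and panel agree within about 1 px in the crop. Lowering into the slot slowly.

Call:
step_arm:
  motion:
    - [0,0,-0.02,0,0,0,255]
    - [0,0,-0.04,0,0,0,255]
    - [0,0,-0.06,0,0,0,255]
    - [0,0,-0.07,0,0,0,255]
    - [0,0,-0.08,0,0,0,255]
    - [0,0,-0.08,0,0,0,255]

```text
time: 9.6
tool_pos: [0.5747, -0.1874, 0.1051]
tool_rot: [-0.0, 0.987, -0.162, -0.001]
contact_force: [0.1, 0.9, -0.4]
gripper_width: 0.083
```

Call:
step_arm:
  motion:
    - [0,0,-0.008,0,0,0,255]
    - [0,0,-0.016,0,0,0,255]
    - [0,0,-0.024,0,0,0,255]
    - [0,0,-0.029,0,0,0,255]
    - [0,0,-0.029,0,0,0,255]
    - [0,0,-0.029,0,0,0,255]
    - [0,0,-0.029,0,0,0,255]

```text
time: 10.3
tool_pos: [0.5754, -0.1877, 0.0921]
tool_rot: [0.0, 0.987, -0.162, 0.0]
contact_force: [0.1, 1.1, 0.8]
gripper_width: 0.083
```

Call:
step_arm:
  motion:
    - [0,0,-0.002,0,0,0,255]
    - [0,0,-0.002,0,0,0,255]
    - [0,0,-0.002,0,0,0,255]

```text
time: 10.6
tool_pos: [0.5756, -0.1878, 0.0921]
tool_rot: [0.0, 0.987, -0.162, 0.0]
contact_force: [-2.3, 0.7, 5.9]
gripper_width: 0.085
```

Run:
```python
from h import *
for i in range(2): s=monitor.state();grab('scene','s6.png');
print(np.round(s['tool_pos'],4),np.round(s['contact_force'],2))
b=cv2.imread('pics/s6.png')[110:260,190:340]
cv2.imwrite('pics/c6.png',cv2.resize(b,(600,600)))
```

```text
[ 0.5755 -0.1878  0.0921] [-3.08  1.35  6.77]
```

View pics/c6.png

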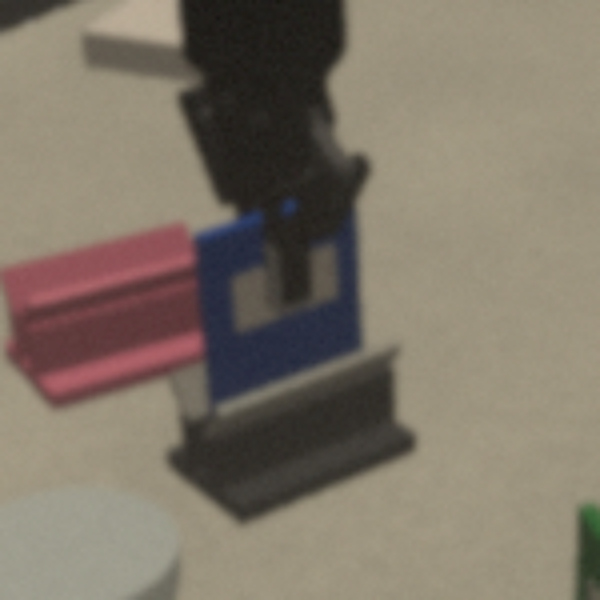

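Run:
```python
from h import *
f=grab('scene');a=np.radians(-18.6);im=f['pixels'][:,:,::-1].copy()
im=cv2.resize(im[110:260,190:340],(600,600))
def d(P,c):
    u=(proj(f,[P])[0]-[190,110]+.5)*4;cv2.circle(im,tuple(int(v) for v in u),4,c,1)
L=lambda x,y,z:[.575+x*np.cos(a)-y*np.sin(a),-.1865+x*np.sin(a)+y*np.cos(a),z]
for x in(-.045,.045):
    d(L(x,.004,.142),(0,255,255));d(L(x,-.004,.142),(0,255,255));d(L(x,.004,.075),(0,255,255))
for x in(-.055,.055): d(L(x,.02,.062),(0,255,0));d(L(x,-.02,.062),(0,255,0));d(L(x,.035,0),(0,255,0));d(L(x,-.035,0),(0,255,0))
cv2.imwrite('pics/c7.png',im)
```

```text
(no output)
```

View pics/c7.png

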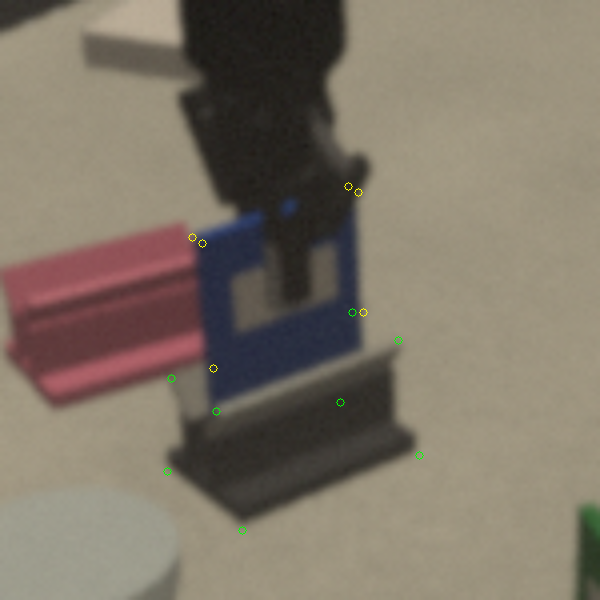

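The panel matches its predicted centred pose within about 2 mm along the slot, and it presses on the floor with about 6 N. Releasing.

Call:
step_arm:
  motion:
    - [0,0,0,0,0,0,180]
    - [0,0,0,0,0,0,130]
    - [0,0,0,0,0,0,100]
    - [0,0,0,0,0,0,100]
    - [0,0,0,0,0,0,100]
    - [0,0,0,0,0,0,100]
    - [0,0,0,0,0,0,100]
    - [0,0,0,0,0,0,100]

```text
time: 11.55
tool_pos: [0.5753, -0.1876, 0.0908]
tool_rot: [-0.0, 0.987, -0.162, -0.0]
contact_force: [0.1, -0.7, 0.5]
gripper_width: 0.611
```

Call:
step_arm:
  motion:
    - [0,0,0.03,0,0,0,100]
    - [0,0,0.06,0,0,0,100]
    - [0,0,0.1,0,0,0,100]
    - [0,0,0.14,0,0,0,100]
    - [0,0,0.18,0,0,0,100]
    - [0,0,0.22,0,0,0,100]
    - [0,0,0.26,0,0,0,100]
    - [0,0,0.3,0,0,0,100]
    - [0,0,0.34,0,0,0,100]
    - [0,0,0.34,0,0,0,100]

```text
time: 12.55
tool_pos: [0.5772, -0.1885, 0.2669]
tool_rot: [0.001, 0.987, -0.162, 0.004]
contact_force: [0.7, -0.1, 0.8]
gripper_width: 0.61
```

Run:
```python
from h import *
grab('wrist','w8.png');grab('scene','s8.png')
s=monitor.state();print(np.round(s['tool_pos'],4),np.round(s['contact_force'],2),s['gripper_width'])
a=cv2.imread('pics/w8.png');b=cv2.imread('pics/s8.png')
cv2.imwrite('pics/c8.png',np.hstack([cv2.resize(a[60:460,120:520],(400,400)),cv2.resize(b[110:310,190:390],(400,400))]))
```

```text
[ 0.5756 -0.1878  0.2622] [-0.12  0.78 -0.07] 0.6072659438196522
```

View pics/c8.png

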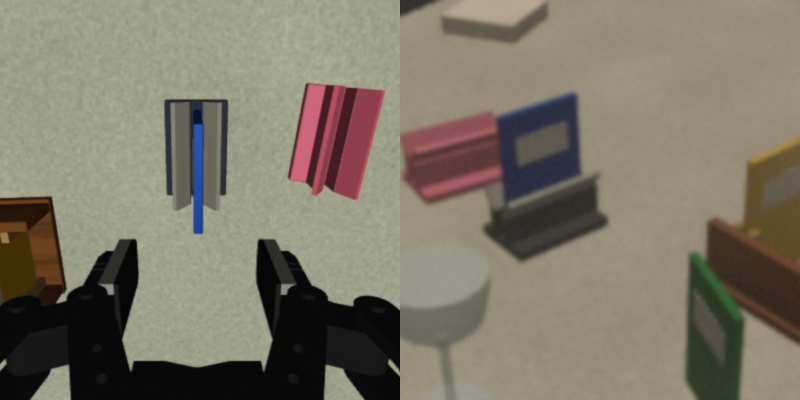

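View pics/s8.png

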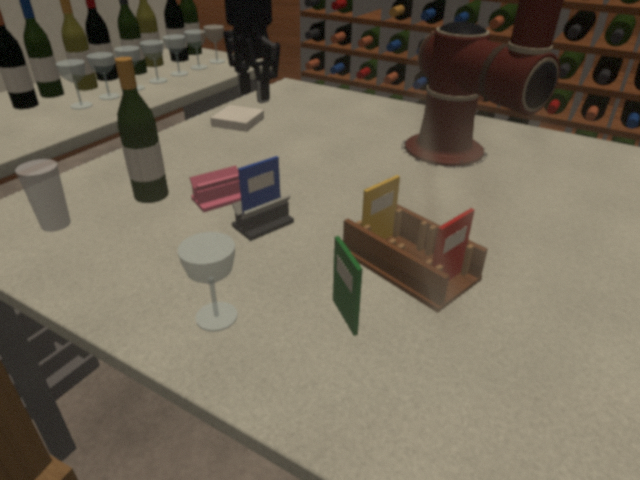

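The panel stands upright in the dark stand (scene 260,185), with yellow and red still in the rack. One last check of the centring, then hand in.

Run:
```python
from h import *
from scipy.spatial.transform import Rotation as Ro
grab('scene');s=monitor.state();f=grab('wrist')
q=s['tool_rot'];T=np.eye(4);T[:3,:3]=Ro.from_quat([q[1],q[2],q[3],q[0]]).as_matrix();T[:3,3]=s['tool_pos']
W=np.linalg.inv(T@np.array(f['hand_eye']));f['rvec']=cv2.Rodrigues(W[:3,:3])[0];f['tvec']=W[:3,3]
p=f['pixels'].astype(int);m=(p[:,:,2]>1.6*p[:,:,0])&(p[:,:,2]>110)
r,c=np.where(m);print(r.min(),r.max(),c.min(),c.max())
A=back(f,(c[r<r.min()+8].mean(),r.min()-.5),.142);B=back(f,(c[r>r.max()-8].mean(),r.max()+.5),.142)
M=(A+B)/2;d=A-B;a=np.radians(-18.6);o=M[:2]-[.575,-.1865]
print(M,np.hypot(*d[:2]),np.degrees(np.arctan2(d[1],d[0])),'along',o@[np.cos(a),np.sin(a)],'across',o@[-np.sin(a),np.cos(a)])
```

```text
181 292 311 320
[ 0.57498895 -0.18673961  0.142     ] 0.08899434920667451 -18.503243767218652 along 6.594985160446281e-05 across -0.00023061859256058202
```

```bash
python3 -c "
from h import *
print(manip.job_done(), monitor.state()['time'])"
```

```text
the job is handed in; nothing more can be done
the job is handed in; nothing more can be done
```

The blue marker is now standing in the slot of the dark metal stand. I drew it straight up out of the rack's middle slot, lowered it until it touched the slot floor (about 6 N), let go and moved the gripper clear above it.

- **Placement:** in the last wrist picture, the middle of the panel's top edge was within 0.3 mm of the stand's measured centre, both along and across the slot. Its direction matched the slot's to about 0.1°, with no visible lean.
- **Slight disagreement:** before release, the scene camera suggested up to about 2 mm of offset along the slot. That is about as good as its calibration, and the final wrist check did not show it.
- **Everything else:** the yellow and red markers were still in their rack slots in the last scene picture, and nothing else had visibly moved.
- **Limits:** arm time was about 13 s of the 40 s allowed. The highest force I read was about 7 N.

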